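# Hold a rotor mast over its slot

### The arm

A 6-joint arm with a two-finger parallel gripper is mounted at the origin on the work surface. World frame = base frame: x ahead of the robot, y to its left, z up, the work surface at z = 0. Lengths are in m, angles in rad, forces in N, time in s.
With the tool pointing down it reaches from about 0.375 to 0.9 m from the base axis. Payload 3.1 kg.
Tool frame: the origin (TCP) lies midway between the tips of the shut fingers; the grasp point (between the pads) lies 19 mm behind it (manip.pinch_z is the distance from the TCP to the grasp point, in m); z points along the fingers, y is the line along which they close (so a half turn about z gives the same grasp; the last joint's range is limited). The gripper opens to 85 mm and grips with 20 to 120 N. Pads are 22 mm wide; open, the fingers measure 114 mm over their backs; the gripper's body (76 mm by 85 mm) begins 54 mm behind the grasp point. The pads swing forward as they close: fully open they stand 13 mm farther back than shut.
Start: joints at [-1.381, 0.527, 1.433, -0, 1.181, -0.178], TCP at [0.225, -0.583, 0.231] pointing down, gripper open.
Joint ranges: [-3.08, 3.08], [-0.75, 2.2], [0.22, 2.44], [-1.43, 4.57], [0, 2.65], [-2.85, 2.85]. Speed limits (rad/s): [2.79, 2.79, 3.14, 3.14, 3.14, 3.14].

### API

Orientations are given as a unit quaternion [x, y, z, w].
In Python, from station import manip, viewer, ticket gives the robot as it stands.
- The arm moves only by the shell command python3 -m creep 'ROWS' [FORCE]. ROWS is JSON, a list of rows, each an object with "slide": the shift along the tool's x, y, z in cm, a list of three; "angular": the turn, a rotation vector about the tool's x, y, z in rad, a list of three; "claw": the opening, from -1 (shut) to 1 (fully open). A call has 1 to 10 rows; each row shifts and turns the commanded pose from where the row before left it, along the tool's axes as they then stand; what a row does not reach is not made up. A row lasts 1/12 s, in which the tool goes at most 41.7 mm and 7.16 degrees, less where a joint would pass 70% of its speed; a pose out of reach is approached as far as the arm can. A call with a gripper value outside its range is refused whole. The fingers move at their own pace and stop on an object; FORCE is the grip in N (left out, the last holds). Time passes only in rows, so rows that do not move let the fingers close. It gives the time, the measured TCP pose, the force, the opening and the grip force at its end, in the units of the state.
- manip.sense(): the state, without advancing time (a new reading comes with each control period).
- viewer.snapshot(name): name is "scene" or "top" or "wrist"; returns the picture (480x640x3 uint8, blue, green, red); there is no depth.
- viewer.calibration(name): a dict with "fov_y" (degrees; the focal length in pixels is half the picture's height over the tangent of half this angle, whatever the lens; pixels are square), "cx", "cy" (the principal point, pixels), "k1" (the pictures are not rectified: a ray, as slopes to the right and down, at radius r is drawn at 1 + k1 r^2 times it, then the intrinsics apply), "T" (4x4, takes a point from camera to world coordinates); the wrist camera has in their place "tool_from_camera" (4x4, takes a point from camera to tool coordinates, whose origin is the TCP and whose axes are the flange's). Camera axes: x right, y up, looking along -z (the intrinsics and any distortion apply to the point x, -y, -z); pixel columns grow to the right and rows downward; lengths in m; the calibration is good to about 2 mm. A picture is of the moment at which its call begins: read the wrist's pose just before it. calibration takes no time and is no camera call.
- ticket.sign_off(): hands the job in; it is judged then, once.
The state is a dict: "t": time; "q": joint angles; "qd": joint speeds; "tau": joint torques, N m; "tcp_pos": TCP position; "tool_rot": TCP orientation; "force": force on the tool from outside, world axes, zero at the start; "ft_torque": the same for the moment, N m; "finger_gap": opening from 0.0 (shut) to 1.0 (fully open); "gripper_force": force on a finger pad.
Only numpy, scipy, OpenCV 4.12 (cv2) and the standard library are available. Lean on these libraries where they do the work, as an engineer would, in place of code of your own. Each camera call takes 0.05 s, during which the arm holds its last target. There are 200 camera calls.

### The job

From the pocket tray, pluck the rotor mast (the full-height, wide flat pine piece, standing among a narrower one, a round one and a shorter one), carry it over the stacks of toy helicopter bodies and hold it hovering upright about a centimetre above the slot in the top of the body clamped in the jig, squarely over it and its wide face in line with the slot, so that a workmate can brush glue on its end. Do not let the mast touch that body, do not knock the stacks, and leave the other parts in the tray. Finish while still gripping the mast there, at rest: do not insert it, put it down or let it go.

Things in the scene. Friction and masses are not known exactly. Their poses are not given: they have to be found in the camera images.
- mast: the rotor mast: flat pine piece standing upright in a tray pocket, 24 (x) by 10 (y) by 50 (z) mm, about 16 g; origin at the centre of its lower end, z up along it, x along its wide face. Of the four parts in the tray it is the only one both 24 wide and 50 tall. Any of the four pockets may hold it
- slot (a point): centre of the mouth of the slot in the flat top of the helicopter body in the jig, 100 mm above the table; the slot is 27 (x) by 13 (y) mm and 20 deep; x along the body's length towards its tail, y across the slot, z up. Fixed; tray and jig may be on either side of the stacks
- heli: the pine toy helicopter body clamped upright, with a slot in its top, in a plywood jig 190 by 100 by 16 mm; fixed. Body 44 thick (y); origin on the table right under the slot's centre; flat top at 100 mm, running 45 mm either way from the slot along x; beyond that on the +x side the tail rises to about 115 mm at 85 to 105 mm from the slot
- tray: grey plastic pocket tray, fixed, 110 (x) by 140 (y) by 18 mm high, origin at the centre of its underside; four pockets 27 (x) by 13 (y) mm, floor 4 mm above the table, 14 deep, centred at x = +-25, y = +-38 mm; a part of 50 mm stands 36 mm above the tray's top
- narrow_pin: narrow flat pine piece 14 by 10 by 50 mm upright in a pocket, origin at its lower end; leave it
- dowel: round pine dowel 11 mm across, 50 tall, upright in a pocket, origin at its lower end; leave it
- stub: short flat pine piece 24 by 10 by 30 mm upright in a pocket, origin at its lower end; leave it
- near_low: lower of the near stack of two: a toy helicopter body like the one in the jig, without slot, lying on its side, about 160 long (x), 90 wide (y), 44 high; loose, 0.22 kg; origin at the centre of its underside
- near_top: upper of the near stack of two (top of the stack 88 mm above the table): a toy helicopter body like the one in the jig, without slot, lying on its side, about 160 long (x), 90 wide (y), 44 high; loose, 0.22 kg; origin at the centre of its underside
- far_low: lower of the far stack of two: a toy helicopter body like the one in the jig, without slot, lying on its side, about 160 long (x), 90 wide (y), 44 high; loose, 0.22 kg; origin at the centre of its underside
- far_top: upper of the far stack of two (top of the stack 88 mm above the table): a toy helicopter body like the one in the jig, without slot, lying on its side, about 160 long (x), 90 wide (y), 44 high; loose, 0.22 kg; origin at the centre of its underside
Mind the look-alikes: they are no part of the job. Leave any red look-alike of the mast alone. Leave any turquoise look-alike of the heli alone.

How it is judged:
On the way, in this order (a step that is already met when the one before it is completed fails the run):
1. the mast is gripped and clear of its pocket (height (world z) of mast above 0.03 m and contact force between the fingers and mast above 0.5 N), for 0.2 s.
2. the mast is carried above the stacks' height through the line of the stacks, between tray and jig (height (world z) of mast above 0.09 m and world y of mast between -0.05 and 0.05 m).
At the end, for the whole second after the job is handed in: The mast is held at rest by the fingers, touching the helicopter body nowhere, its lower end 4 to 18 mm above the slot's mouth and centred within 5 mm of the slot, its wide face within 0.14 rad (8 degrees) of the slot's length and upright within 0.12 rad (7 degrees) (z of mast in the frame of slot between 0.004 and 0.018 m and horizontal distance between mast and slot below 0.005 m and angle between the x axis of mast and the x axis of slot, either way round below 0.14 rad and angle between mast's own z axis and vertical below 0.12 rad and linear speed of mast below 0.02 m/s and contact force between the fingers and mast above 0.5 N and contact force between mast and heli below 0.05 N); the arm keeps its last pose, push and grip.
It fails at once if the mast touches the helicopter body or its jig (contact force between mast and heli above 0.3 N).
It fails at once if a stacked body is knocked (moved over 15 mm) (distance of any of near_low, near_top, far_low, far_top from where it was at the start of the episode above 0.015 m).
It fails at once if another part is taken from the tray (moved over 15 mm) (distance of any of narrow_pin, dowel, stub from where it was at the start of the episode above 0.015 m).
It also fails if it takes over 40 s, if anything falls off the work surface, if the arm or the gripper's body presses on something with over 40 N, if the wrist force passes 120 N, or if a joint passes its speed limit or range.

## Working session

There is one attempt and no reset: what is moved stays moved. The work goes in short steps, Python scripts to look and compute and a shell command to move; the robot and the scene stay as the last step left them, time stands still between calls to the robot, and variables do not carry over. Pictures are saved under pics/ and viewed, at most 10 in all, crops included, and the job is handed in when it is done.

```bash
mkdir -p pics; ls; cat > h.py <<'E'
import numpy as np, cv2
from station import manip, viewer
def grab(n,name):
    s=manip.sense(); im=viewer.snapshot(n); cv2.imwrite(f'pics/{name}.png',im); return s,im
E
python3 - <<'E'
from h import *
s,a=grab('scene','scene0'); _,b=grab('top','top0')
print(s['tcp_pos'],s['tool_rot'],s['t'],manip.pinch_z)
for n in('scene','top','wrist'):print(n,viewer.calibration(n))
E
```

```text
pics
[ 0.22461602 -0.58246294  0.23033075] [ 9.83134937e-01  1.82878352e-01 -5.19533761e-06 -1.09768365e-03] 0.0 0.0187
scene {'fov_y': 47.00189601098386, 'cx': 320.0857704125012, 'cy': 236.42590805043073, 'k1': 0.056854136791473386, 'T': array([[ 0.48804903, -0.59213276,  0.6412386 ,  1.02346034],
       [ 0.87273331,  0.34119437, -0.34917469, -0.33149208],
       [-0.01202923,  0.73004466,  0.68329357,  0.70918877],
       [ 0.        ,  0.        ,  0.        ,  1.        ]])}
top {'fov_y': 42.37832487798855, 'cx': 328.6669293550594, 'cy': 233.00172272184176, 'k1': -0.1868794815420923, 'T': array([[ 0.024011  ,  0.99802132, -0.05811121,  0.40414265],
       [-0.99964256,  0.02465234,  0.01034461, -0.02117457],
       [ 0.01175672,  0.05784205,  0.99825652,  1.05078394],
       [ 0.        ,  0.        ,  0.        ,  1.        ]])}
wrist {'fov_y': 62.42917309099683, 'cx': 313.58481388551496, 'cy': 241.82495831316297, 'k1': -0.014366829807916167, 'tool_from_camera': array([[-4.46806830e-04,  9.59563364e-01,  2.81492365e-01,
         7.09263245e-02],
       [ 9.99999875e-01,  4.92001654e-04, -8.98780602e-05,
         1.21030883e-04],
       [-2.24738403e-04,  2.81492290e-01, -9.59563463e-01,
        -1.42062989e-01],
       [ 0.00000000e+00,  0.00000000e+00,  0.00000000e+00,
         1.00000000e+00]])}
```

View pics/top0.png

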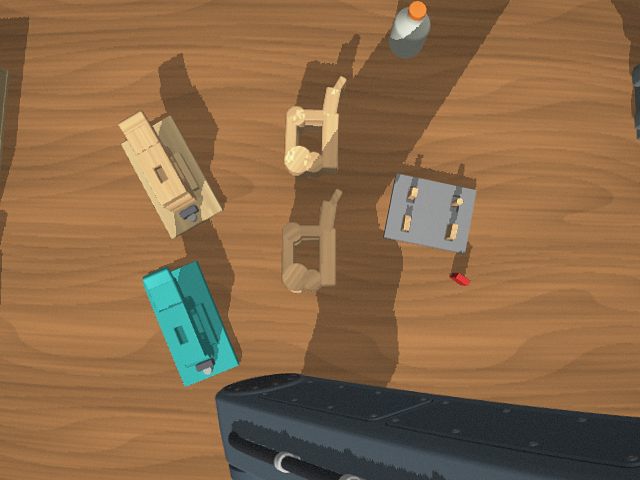

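View pics/scene0.png

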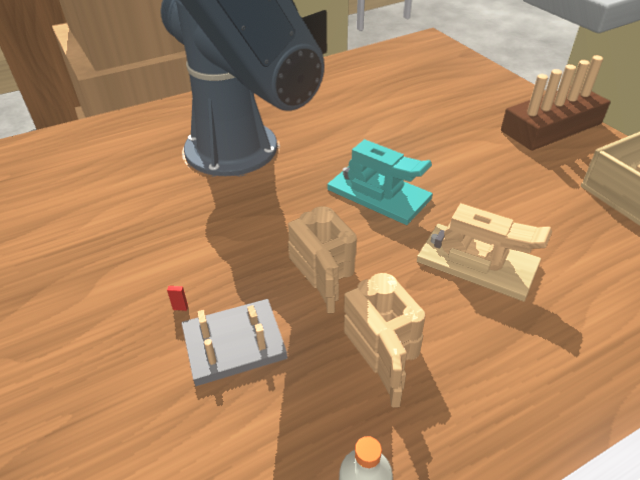

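The top view shows the tray at (430,213), the pine jig body with its slot at (160,175), and the stacks at (312,140) and (310,245). The turquoise decoy is at (190,325) and the red decoy at (460,279). The four parts stand at (414,190), (457,201), (407,223) and (453,231) in the top view. In the scene view the tray is at (235,340).

```bash
cat >> h.py <<'E'
from scipy.spatial.transform import Rotation as R
def camT(n,s=None):
    c=viewer.calibration(n)
    if n!='wrist': return c,c['T']
    M=np.eye(4);M[:3,:3]=R.from_quat(s['tool_rot']).as_matrix();M[:3,3]=s['tcp_pos']
    return c,M@c['tool_from_camera']
def K(c):
    f=240/np.tan(np.radians(c['fov_y']/2)); return np.array([[f,0,c['cx']],[0,f,c['cy']],[0,0,1.]]),np.array([c['k1'],0,0,0.])
def ray(n,uv,s=None):
    c,T=camT(n,s);k,d=K(c)
    p=cv2.undistortPoints(np.array(uv,float).reshape(-1,1,2),k,d).reshape(-1,2)
    v=np.c_[p[:,0],-p[:,1],-np.ones(len(p))]@T[:3,:3].T
    return T[:3,3],v
def plane(n,uv,z,s=None):
    o,v=ray(n,uv,s); return o+v*((z-o[2])/v[:,2:])
def proj(n,P,s=None):
    c,T=camT(n,s);k,d=K(c)
    q=(np.atleast_2d(P)-T[:3,3])@T[:3,:3]; q=q*[1,-1,-1]
    return cv2.projectPoints(q,np.zeros(3),np.zeros(3),k,d)[0].reshape(-1,2)
def tri(obs):
    A=0;b=0
    for o,v in obs:
        v=v/np.linalg.norm(v);M=np.eye(3)-np.outer(v,v);A=A+M;b=b+M@o
    return np.linalg.solve(A,b)
E
python3 - <<'E'
from h import *
t=cv2.imread('pics/top0.png');s=cv2.imread('pics/scene0.png')
a=cv2.resize(t[165:255,375:485],(400,327),interpolation=cv2.INTER_CUBIC)
b=cv2.resize(s[280:385,165:295],(400,323),interpolation=cv2.INTER_CUBIC)
cv2.imwrite('pics/crop0.png',np.hstack([a[:323],b]))
print('parts z=.054',plane('top',[(414,188),(457,199),(407,221),(453,229)],.054))
m=cv2.inRange(cv2.cvtColor(t,cv2.COLOR_BGR2HSV),(0,0,90),(180,50,180)); m[:,:370]=0;m[:150]=0;m[260:]=0;m[:,490:]=0
m=cv2.morphologyEx(m,cv2.MORPH_CLOSE,np.ones((9,9)))
c=max(cv2.findContours(m,0,2)[0],key=cv2.contourArea); r=cv2.minAreaRect(c);bx=cv2.boxPoints(r)
w=plane('top',bx,.018);print(bx,w,np.linalg.norm(np.diff(w,axis=0),axis=1))
print('slot',plane('top',[(160,174)],.1), 'tail/nose',plane('top',[(133,125),(175,195)],.1))
print('stacks',plane('top',[(312,138),(310,245),(285,140),(345,140)],.088))
E
```

```text
parts z=.054 [[ 0.53904964 -0.16878524  0.054     ]
 [ 0.52307075 -0.24011628  0.054     ]
 [ 0.48480093 -0.15806909  0.054     ]
 [ 0.47370347 -0.23393819  0.054     ]]
[[383.1154  237.4231 ]
 [395.96152 173.19232]
 [477.1154  189.4231 ]
 [464.26926 253.65387]] [[ 0.45910122 -0.1232124   0.018     ]
 [ 0.56825699 -0.1431109   0.018     ]
 [ 0.54483492 -0.28287279  0.018     ]
 [ 0.43500771 -0.26155472  0.018     ]] [0.11095464 0.1417109  0.11187706]
slot [[0.54556125 0.23547828 0.1       ]] tail/nose [[0.62370081 0.28401041 0.1       ]
 [0.51289916 0.20989932 0.1       ]]
stacks [[ 0.60971729 -0.00124013  0.088     ]
 [ 0.44077743 -0.00256333  0.088     ]
 [ 0.60549168  0.04129044  0.088     ]
 [ 0.60787936 -0.05340326  0.088     ]]
```

View pics/crop0.png

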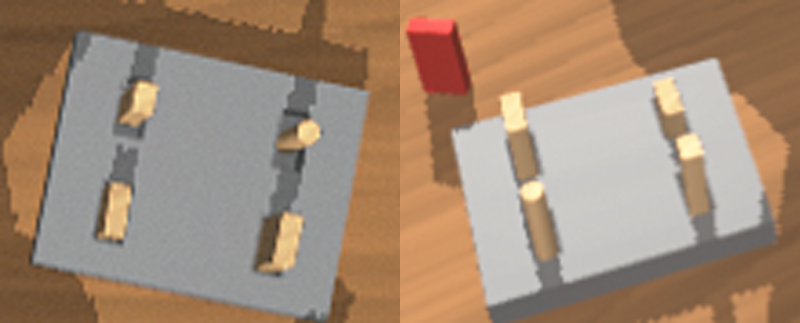

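The tops in the top view:
- (414,190) has a short top face, so it is the narrow pin.
- (457,201) is round, so it is the dowel.
- (407,223) has a long top, but it is short in the scene view (668,95 in the crop), so it is the stub.
- (453,231) has a long top and is tall in both views, so it is the mast.

Next I move to look from above with the wrist camera.

```bash
python3 -m creep '[{"slide":[2.4,-1.6,0],"angular":[0,0,0],"claw":1},{"slide":[2.4,-1.6,0],"angular":[0,0,0],"claw":1},{"slide":[2.4,-1.6,0],"angular":[0,0,0],"claw":1},{"slide":[2.4,-1.6,0],"angular":[0,0,0],"claw":1},{"slide":[2.4,-1.6,0],"angular":[0,0,0],"claw":1},{"slide":[2.4,-1.6,0],"angular":[0,0,0],"claw":1},{"slide":[2.4,-1.6,0],"angular":[0,0,0],"claw":1},{"slide":[2.4,-1.6,0],"angular":[0,0,0],"claw":1},{"slide":[2.4,-1.6,0],"angular":[0,0,0],"claw":1},{"slide":[2.4,-1.6,0],"angular":[0,0,0],"claw":1}]'
python3 -m creep '[{"slide":[2.4,-1.6,0],"angular":[0,0,0],"claw":1},{"slide":[2.4,-1.6,0],"angular":[0,0,0],"claw":1},{"slide":[2.4,-1.6,0],"angular":[0,0,0],"claw":1},{"slide":[0,0,0],"angular":[0,0,0.11],"claw":1},{"slide":[0,0,0],"angular":[0,0,0.11],"claw":1},{"slide":[0,0,0],"angular":[0,0,0.11],"claw":1},{"slide":[0,0,0],"angular":[0,0,0.11],"claw":1},{"slide":[0,0,0],"angular":[0,0,0.11],"claw":1},{"slide":[0,0,0],"angular":[0,0,0],"claw":1},{"slide":[0,0,0],"angular":[0,0,0],"claw":1}]'
python3 - <<'E'
from h import *
s,im=grab('wrist','w1'); np.save('s1.npy',s,allow_pickle=True)
_,t=grab('top','top1')
print(s['tcp_pos'],R.from_quat(s['tool_rot']).as_matrix()[:,0],proj('wrist',[[.474,-.234,.054]],s))
E
```

```text
t: 0.93
tcp_pos: [0.3916, -0.3461, 0.231]
tool_rot: [0.983, 0.183, -0.0, -0.0]
force: [-0.7, -0.9, -0.0]
finger_gap: 1.0
gripper_force: 0.0
t: 1.77
tcp_pos: [0.4409, -0.2767, 0.231]
tool_rot: [0.996, -0.09, -0.0, -0.0]
force: [-0.2, -0.0, 0.4]
finger_gap: 1.002
gripper_force: 0.0
[ 0.44090775 -0.27667613  0.23102056] [ 9.83959640e-01 -1.78389933e-01 -6.77641585e-04] [[253.71790446 185.25291034]]
```

View pics/w1.png

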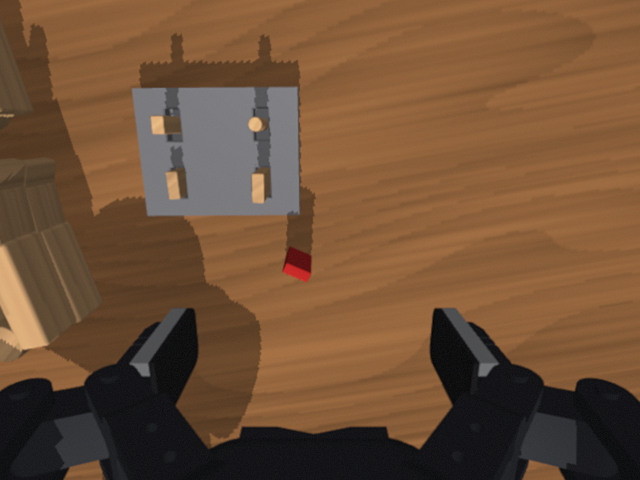

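The wrist view shows the tray squared up to the tool. The pin is at (158,125), the dowel at (256,124), the stub at (176,183), the mast at (260,185) and the red decoy at (297,265). I move over the mast and take a second view.

```bash
python3 -m creep '[{"slide":[0.8,-1.6,0],"angular":[0,0,0],"claw":1},{"slide":[0.8,-1.6,0],"angular":[0,0,0],"claw":1},{"slide":[0.8,-1.6,0],"angular":[0,0,0],"claw":1},{"slide":[0,0,2],"angular":[0,0,0],"claw":1},{"slide":[0,0,2],"angular":[0,0,0],"claw":1},{"slide":[0,0,2],"angular":[0,0,0],"claw":1},{"slide":[0,0,2],"angular":[0,0,0],"claw":1},{"slide":[0,0,0],"angular":[0,0,0],"claw":1},{"slide":[0,0,0],"angular":[0,0,0],"claw":1}]'
python3 - <<'E'
from h import *
s,im=grab('wrist','w2'); np.save('s2.npy',s,allow_pickle=True)
s1=np.load('s1.npy',allow_pickle=True).item(); w1=cv2.imread('pics/w1.png')
print(s['tcp_pos'])
p=proj('wrist',[[.474,-.234,.054]],s)[0].astype(int);print(p)
a=w1[80:225,125:305];b=im[max(p[1]-150,0):p[1]+150,max(p[0]-220,0):p[0]+220];print('b origin',max(p[0]-220,0),max(p[1]-150,0),b.shape)
a=cv2.resize(a,(372,300),interpolation=cv2.INTER_CUBIC)
cv2.imwrite('pics/crop1.png',np.hstack([a[:b.shape[0]],b[:, :428]]))
E
```

```text
t: 2.62
tcp_pos: [0.4728, -0.2336, 0.1506]
tool_rot: [0.996, -0.091, -0.001, -0.001]
force: [-0.2, 0.1, 0.2]
finger_gap: 1.001
gripper_force: 0.0
[ 0.47282464 -0.23364487  0.15061051]
[313 241]
b origin 93 91 (300, 440, 3)
```

View pics/crop1.png

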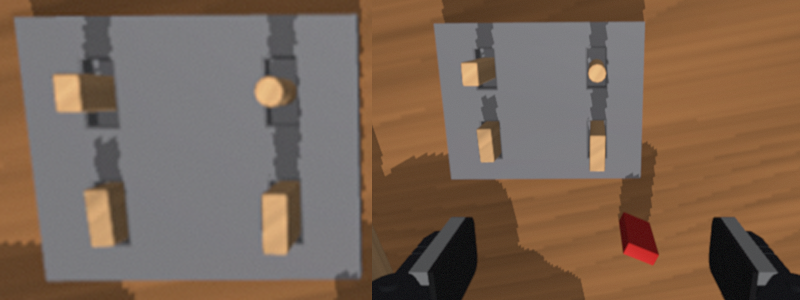

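The crops confirm it. At the right, nearest the red decoy, the mast has a long top at full-image (318,246) and leans out by parallax like the dowel and pin. The part at left (208,236) is the stub. Now I triangulate the tops.

```bash
python3 - <<'E'
from h import *
S=[np.load(f's{i}.npy',allow_pickle=True).item() for i in(1,2)]
res=[]
for i,c0 in((1,[(260,185),(176,183),(256,124),(158,125)]),(2,[(318,246),(208,236),(318,163),(192,163)])):
    im=cv2.imread(f'pics/w{i}.png');h=cv2.cvtColor(im,cv2.COLOR_BGR2HSV)
    out=[]
    for (u,v) in c0:
        ref=h[v-3:v+4,u-3:u+4,2].mean()
        m=((h[...,2]>ref-22)&(h[...,1]>60)&(abs(h[...,0].astype(int)-15)<10)).astype(np.uint8)
        n,l,st,ce=cv2.connectedComponentsWithStats(m); k=l[v,u]
        c=cv2.findContours((l==k).astype(np.uint8),0,2)[0][0]
        out.append((np.array(cv2.minAreaRect(c)[0]),cv2.minAreaRect(c)))
        print(i,(u,v),ref,st[k],cv2.minAreaRect(c))
    res.append(out)
for j,nm in enumerate(['mast','stub','dowel','pin']):
    P=tri([(o,d[0]) for o,d in(ray('wrist',[res[k][j][0]],S[k]) for k in(0,1))])
    bx=plane('wrist',cv2.boxPoints(res[1][j][1]),P[2],S[1])
    e=np.diff(bx,axis=0); print(nm,P,'sizes',np.linalg.norm(e,axis=1),'yaw',np.arctan2(e[:,1],e[:,0]))
print('wrist2 tops at z .054',plane('wrist',[res[1][0][0]],.054,S[1]))
E
```

```text
1 (260, 185) 211.24489795918367 [252 174  12  29 314] ((257.5, 188.0), (28.0, 11.0), 90.0)
1 (176, 183) 177.42857142857142 [166 172  14  28 300] ((172.38462829589844, 185.07693481445312), (27.53571128845215, 10.915056228637695), 82.87498474121094)
1 (256, 124) 225.16326530612244 [249 118  12  13 127] ((254.5, 124.0), (12.0, 11.0), 90.0)
1 (158, 125) 225.57142857142858 [151 117  13  17 186] ((157.03793334960938, 124.95518493652344), (16.858234405517578, 11.045050621032715), 85.2363510131836)
2 (318, 246) 220.40816326530611 [311 228  15  34 456] ((318.18048095703125, 244.48721313476562), (13.66907024383545, 33.493221282958984), 2.2906100749969482)
2 (208, 236) 207.48979591836735 [199 221  16  32 393] ((206.0615692138672, 236.49234008789062), (32.497100830078125, 12.651541709899902), 82.87498474121094)
2 (318, 163) 228.24489795918367 [310 156  16  17 212] ((317.5, 164.0), (16.0, 15.0), 90.0)
2 (192, 163) 229.6734693877551 [183 155  16  21 305] ((190.5, 165.0), (20.0, 15.0), 90.0)
mast [ 0.47132914 -0.23658459  0.054001  ] sizes [0.02201786 0.00849637 0.0220275 ] yaw [-0.22163093 -1.79347251  2.92975713]
stub [ 0.48430922 -0.1613163   0.03248473] sizes [0.00864688 0.02287379 0.00885892] yaw [-1.62664828  3.00795476  1.51874435]
dowel [ 0.52035861 -0.24498615  0.0528667 ] sizes [0.00889991 0.00941863 0.00899912] yaw [-1.75240449  2.9678461   1.38922725]
pin [ 0.53351629 -0.16939051  0.05058506] sizes [0.00902112 0.01195884 0.00914768] yaw [-1.7543997   2.87869201  1.3876813 ]
wrist2 tops at z .054 [[ 0.47137734 -0.23664775  0.054     ]]
```

Mast top is at z = 54.0 mm (expected 54) and the stub at 32.5 mm (expected 34), so the identification is confirmed. Next I correct by about 3 mm, descend and grip.

```bash
python3 -m creep '[{"slide":[-0.1,0.3,0],"angular":[0,0,0],"claw":0},{"slide":[0,0,1.8],"angular":[0,0,0],"claw":0},{"slide":[0,0,1.8],"angular":[0,0,0],"claw":0},{"slide":[0,0,1.8],"angular":[0,0,0],"claw":0},{"slide":[0,0,1.8],"angular":[0,0,0],"claw":0},{"slide":[0,0,1.8],"angular":[0,0,0],"claw":0},{"slide":[0,0,1.8],"angular":[0,0,0],"claw":0},{"slide":[0,0,1.8],"angular":[0,0,0],"claw":0},{"slide":[0,0,0],"angular":[0,0,0],"claw":0}]'
python3 -m creep '[{"slide":[0,0,0],"angular":[0,0,0],"claw":-1},{"slide":[0,0,0],"angular":[0,0,0],"claw":-1},{"slide":[0,0,0],"angular":[0,0,0],"claw":-1},{"slide":[0,0,0],"angular":[0,0,0],"claw":-1},{"slide":[0,0,0],"angular":[0,0,0],"claw":-1},{"slide":[0,0,0],"angular":[0,0,0],"claw":-1},{"slide":[0,0,0],"angular":[0,0,0],"claw":-1},{"slide":[0,0,0],"angular":[0,0,0],"claw":-1},{"slide":[0,0,0],"angular":[0,0,0],"claw":-1},{"slide":[0,0,0],"angular":[0,0,0],"claw":-1}]' 40
```

```text
t: 3.42
tcp_pos: [0.4712, -0.2367, 0.0239]
tool_rot: [0.996, -0.091, -0.001, -0.001]
force: [0.3, -0.1, -0.4]
finger_gap: 0.502
gripper_force: 0.0
t: 4.25
tcp_pos: [0.4729, -0.2376, 0.0268]
tool_rot: [0.996, -0.091, 0.001, 0.001]
force: [-0.3, -0.5, 6.5]
finger_gap: 0.106
gripper_force: 45.9
```

The grip is on: the gap is about 9 mm and the force 46 N. The 6.5 N upward push fits the pads swinging forward against the mast, which stands on the pocket floor. I lift.

```bash
python3 -m creep '[{"slide":[0,0,-0.5],"angular":[0,0,0],"claw":-1},{"slide":[0,0,-1],"angular":[0,0,0],"claw":-1},{"slide":[0,0,-1.5],"angular":[0,0,0],"claw":-1},{"slide":[0,0,-2],"angular":[0,0,0],"claw":-1},{"slide":[0,0,-2],"angular":[0,0,0],"claw":-1},{"slide":[0,0,-2],"angular":[0,0,0],"claw":-1},{"slide":[0,0,-2],"angular":[0,0,0],"claw":-1},{"slide":[0,0,-2],"angular":[0,0,0],"claw":-1},{"slide":[0,0,-2],"angular":[0,0,0],"claw":-1},{"slide":[0,0,0],"angular":[0,0,0],"claw":-1}]'
python3 - <<'E'
from h import *
s,im=grab('wrist','w3');np.save('s3.npy',s,allow_pickle=True);_,sc=grab('scene','scene3')
print(s['tcp_pos'],R.from_quat(s['tool_rot']).as_matrix())
p=proj('scene',[s['tcp_pos']])[0].astype(int);print(p)
a=im[240:480,160:480];b=sc[max(p[1]-60,0):p[1]+60,max(p[0]-80,0):p[0]+80]
cv2.imwrite('pics/crop3.png',np.hstack([cv2.resize(a,(400,300)),cv2.resize(b,(400,300),interpolation=cv2.INTER_CUBIC)]))
E
```

```text
t: 5.08
tcp_pos: [0.4737, -0.2381, 0.1797]
tool_rot: [0.996, -0.091, 0.003, 0.002]
force: [0.6, -1.0, -0.4]
finger_gap: 0.103
gripper_force: 45.0
[ 0.47370162 -0.23805397  0.1797411 ] [[ 0.98347663 -0.18092129  0.006419  ]
 [-0.18089068 -0.98349014 -0.00507045]
 [ 0.00723037  0.00382553 -0.99996654]]
[186 258]
```

View pics/crop3.png

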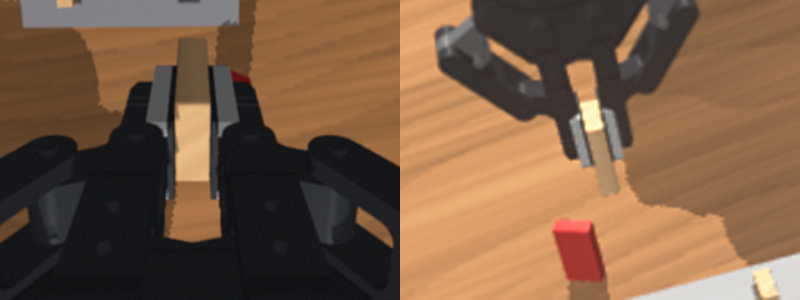

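The mast is held between the pads, hanging about 20 mm below them. In the wrist picture its top back edge is at row ≈384, its top front edge at row ≈320 and its bottom front edge at row ≈270. I'll work out its pose in the hand from those, and measure the slot.

```bash
python3 - <<'E'
from h import *
im=cv2.imread('pics/w3.png');
# edges along the mast's column in wrist view
g=cv2.GaussianBlur(im,(5,1),0).astype(int)[:,311:317].mean(1)
d=np.abs(np.diff(g,axis=0)).sum(1); print([(r,int(d[r])) for r in range(255,400) if d[r]>25])
c=viewer.calibration('wrist');T=c['tool_from_camera'];k,dd=K(c)
def tr(v):
    p=cv2.undistortPoints(np.array([[[314.,v]]]),k,dd)[0,0];return T[:3,3],T[:3,:3]@[p[0],-p[1],-1]
from scipy.optimize import least_squares
def sol(rows):
    def f(a):
        X,z,th=a; c_,s_=np.cos(th),np.sin(th); r=[]
        for (dx,dz),v in zip([(-.012,-.05),(.012,-.05),(.012,0)],rows):
            P=np.array([X+c_*dx+s_*dz,0,z-s_*dx+c_*dz]); q=(P-T[:3,3])@T[:3,:3]
            u=cv2.projectPoints((q*[1,-1,-1]).reshape(1,3),np.zeros(3),np.zeros(3),k,dd)[0].ravel(); r.append(u[1]-v)
        return r
    return least_squares(f,[0,.02,0],x_scale=[.01,.01,.1]).x
print('mast in tool: x,z,tilt',sol([384,320,270]))
t=cv2.imread('pics/top1.png')
cv2.imwrite('pics/slot.png',cv2.resize(t[100:245,105:230],(500,580),interpolation=cv2.INTER_CUBIC))
E
```

```text
[(260, 54), (261, 37), (320, 28), (321, 55), (322, 76), (323, 82), (324, 47), (383, 53), (384, 120), (385, 46)]
mast in tool: x,z,tilt [-0.00300227  0.02449216 -0.02440177]
```

View pics/slot.png

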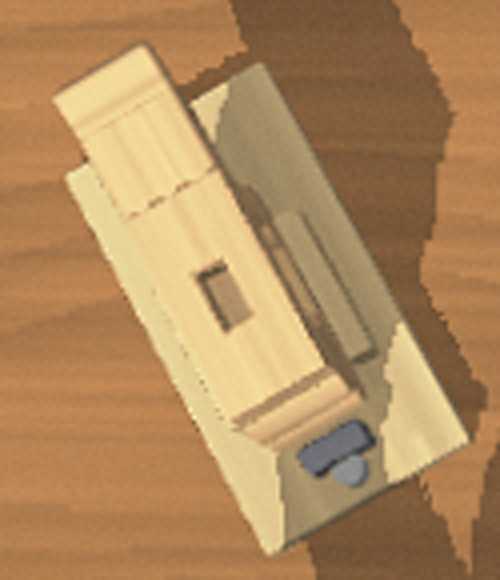

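The slot centre is at (160.7,173.7) in the top picture. The body's long top edges run (137.5,153.8)→(165,205) and (160,142.5)→(187.5,192.5). I carry the mast over the stacks to a stop short of the slot, where the wrist camera can see it.

```bash
python3 -m creep '[{"slide":[-0.4,-2.9,-0.1],"angular":[0,0,0],"claw":-1},{"slide":[-0.4,-2.9,-0.1],"angular":[0,0,0],"claw":-1},{"slide":[-0.4,-2.9,-0.1],"angular":[0,0,0],"claw":-1},{"slide":[-0.4,-2.9,-0.1],"angular":[0,0,0],"claw":-1},{"slide":[-0.4,-2.9,-0.1],"angular":[0,0,0],"claw":-1},{"slide":[-0.4,-2.9,-0.1],"angular":[0,0,0],"claw":-1},{"slide":[-0.4,-2.9,-0.1],"angular":[0,0,0],"claw":-1},{"slide":[-0.4,-2.9,-0.1],"angular":[0,0,0],"claw":-1},{"slide":[-0.4,-2.9,-0.1],"angular":[0,0,0],"claw":-1},{"slide":[-0.4,-2.9,-0.1],"angular":[0,0,0],"claw":-1}]'
python3 -m creep '[{"slide":[-0.4,-2.9,-0.1],"angular":[0,0,0],"claw":-1},{"slide":[-0.4,-2.9,-0.1],"angular":[0,0,0],"claw":-1},{"slide":[-0.4,-2.9,-0.1],"angular":[0,0,0],"claw":-1},{"slide":[-0.4,-2.9,-0.1],"angular":[0,0,0],"claw":-1},{"slide":[-0.4,-2.9,-0.1],"angular":[0,0,0],"claw":-1},{"slide":[0,0,0],"angular":[0,0,-0.1],"claw":-1},{"slide":[0,0,0],"angular":[0,0,-0.1],"claw":-1},{"slide":[0,0,0],"angular":[0,0,-0.1],"claw":-1},{"slide":[0,0,0],"angular":[0,0,-0.1],"claw":-1}]'
python3 -m creep '[{"slide":[0,0,0],"angular":[0,0,-0.1],"claw":-1},{"slide":[0,0,0],"angular":[0,0,-0.1],"claw":-1},{"slide":[0,0,0],"angular":[0,0,-0.1],"claw":-1},{"slide":[0,0,0],"angular":[0,0,-0.05],"claw":-1},{"slide":[0,0,0],"angular":[0,0,0],"claw":-1},{"slide":[0,0,0],"angular":[0,0,0],"claw":-1}]'
python3 - <<'E'
from h import *
for a,b in(((137.5,153.75),(165,205)),((160,142.5),(187.5,192.5))):
    w=plane('top',[a,b],.1);d=w[0]-w[1];print(w[:,:2].round(4).tolist(),'yaw',np.arctan2(d[1],d[0]))
s,im=grab('wrist','w4');np.save('s4.npy',s,allow_pickle=True)
M=R.from_quat(s['tool_rot']).as_matrix();print(s['tcp_pos'],s['q'],np.arctan2(M[1,0],M[0,0]),proj('wrist',[[.5455,.2355,.1]],s))
E
```

```text
t: 6.02
tcp_pos: [0.4837, 0.0572, 0.1841]
tool_rot: [0.996, -0.091, -0.002, -0.0]
force: [0.7, -0.0, 0.3]
finger_gap: 0.106
gripper_force: 45.0
t: 6.77
tcp_pos: [0.4903, 0.202, 0.1888]
tool_rot: [0.994, 0.112, -0.002, 0.0]
force: [0.1, -0.5, -0.2]
finger_gap: 0.104
gripper_force: 45.0
t: 7.27
tcp_pos: [0.4907, 0.2017, 0.1892]
tool_rot: [0.96, 0.279, -0.001, -0.0]
force: [-0.4, -0.4, -1.4]
finger_gap: 0.111
gripper_force: 45.0
[[0.5773, 0.2737], [0.4969, 0.2252]] yaw 0.54338373938343
[[0.5957, 0.2382], [0.5172, 0.1902]] yaw 0.5479434052476573
[0.49074184 0.20169005 0.1892191 ] [ 1.79186335e-01  4.59431996e-01  1.71123996e+00 -1.47840579e-05
  9.73644148e-01  1.18359854e+00] 0.5663937342772515 [[315.18219726 137.43266532]]
```

View pics/w4.png

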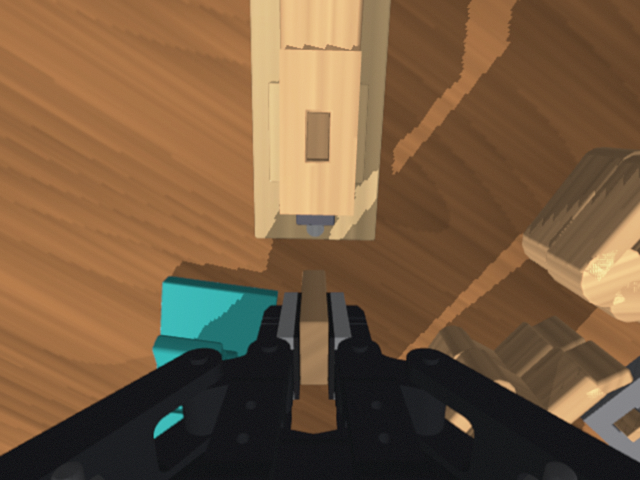

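The wrist view shows the pine body with its slot at (317,136), corners about (306,112) to (330,161), nearly in line with the tool. The mast's bottom front edge is at (314,271). I advance 3 cm for the second view and triangulate.

```bash
python3 -m creep '[{"slide":[1,0,0],"angular":[0,0,0],"claw":-1},{"slide":[1,0,0],"angular":[0,0,0],"claw":-1},{"slide":[1,0,0],"angular":[0,0,0],"claw":-1},{"slide":[0,0,0],"angular":[0,0,0],"claw":-1},{"slide":[0,0,0],"angular":[0,0,0],"claw":-1},{"slide":[0,0,0],"angular":[0,0,0],"claw":-1}]' | head -2
cat > meas.py <<'E'
from h import *
def slot(im,near):
    u,v=np.round(near).astype(int)
    h=cv2.cvtColor(im,cv2.COLOR_BGR2HSV)[...,2]
    m=(h<195).astype(np.uint8)
    n,l,st,ce=cv2.connectedComponentsWithStats(m,connectivity=4);k=l[v,u]
    c=cv2.findContours((l==k).astype(np.uint8),0,2)[0][0]
    r=cv2.minAreaRect(c);print(st[k],r,'lum',h[v,u],h[v,u-20]);return r
E
python3 - <<'E'
from meas import *
s5,im5=grab('wrist','w5');np.save('s5.npy',s5,allow_pickle=True)
s4=np.load('s4.npy',allow_pickle=True).item();im4=cv2.imread('pics/w4.png')
g=proj('wrist',[[.5455,.2355,.1]],s5)[0]
r4=slot(im4,(317,136));r5=slot(im5,g)
rt=slot(cv2.imread('pics/top1.png'),(161,174))
rr=lambda n,p,s=None:(lambda o,v:(o,v[0]))(*ray(n,[p],s))
print('wrist pair',tri([rr('wrist',r4[0],s4),rr('wrist',r5[0],s5)]),'with top',tri([rr('wrist',r4[0],s4),rr('wrist',r5[0],s5),rr('top',(160.7,173.7))]))
for r,s in((r4,s4),(r5,s5)):
    w=plane('wrist',cv2.boxPoints(r),.1,s);e=np.diff(w,axis=0);print(w.mean(0),np.linalg.norm(e,axis=1),np.arctan2(e[:,1],e[:,0]))
M=R.from_quat(s5['tool_rot']).as_matrix();print(s5['tcp_pos'],M,np.arctan2(M[1,0],M[0,0]))
E
```

```text
t: 7.82
tcp_pos: [0.5168, 0.2181, 0.1901]
[ 305  111   26   51 1225] ((317.2204284667969, 136.24334716796875), (24.49305534362793, 50.0810432434082), 1.3639276027679443) lum 160 233
[ 305  167   25   48 1102] ((316.84527587890625, 190.72555541992188), (23.450895309448242, 47.1179313659668), 1.5481576919555664) lum 152 229
[154 165  14  18 131] ((160.30001831054688, 173.6000213623047), (16.546903610229492, 8.049844741821289), 63.43495178222656) lum 176 232
wrist pair [0.54669053 0.23490391 0.10129054] with top [0.54641646 0.2347573  0.09851488]
[0.54647082 0.23476007 0.1       ] [0.02738804 0.01359907 0.0273985 ] [ 0.53535984 -1.02746302 -2.58914772]
[0.54632853 0.23466125 0.1       ] [0.02786679 0.01357869 0.02788094] [ 0.53474338 -1.02986923 -2.59034778]
[0.51676025 0.21806959 0.19007073] [[ 8.42956832e-01  5.37980525e-01 -8.57232063e-04]
 [ 5.37980496e-01 -8.42957238e-01 -2.83161493e-04]
 [-8.74945341e-04 -2.22481216e-04 -9.99999592e-01]] 0.5680397801206739
```

The slot is at (0.5464, 0.2347), z ≈ 0.100 and yaw 0.535. It measures 27.5 × 13.6 mm, which matches the given size. I move over it, staying about 2 cm high, and check the mast.

```bash
python3 -m creep '[{"slide":[1.2,0.1,0],"angular":[0,0,0.03],"claw":-1},{"slide":[1.2,0.1,0],"angular":[0,0,0],"claw":-1},{"slide":[1.2,0,0],"angular":[0,0,0],"claw":-1},{"slide":[0,0,1.5],"angular":[0,0,0],"claw":-1},{"slide":[0,0,1.5],"angular":[0,0,0],"claw":-1},{"slide":[0,0,1.5],"angular":[0,0,0],"claw":-1},{"slide":[0,0,0],"angular":[0,0,0],"claw":-1},{"slide":[0,0,0],"angular":[0,0,0],"claw":-1},{"slide":[0,0,0],"angular":[0,0,0],"claw":-1}]'
python3 - <<'E'
from h import *
s,im=grab('wrist','w6');np.save('s6.npy',s,allow_pickle=True);_,sc=grab('scene','scene6')
M=R.from_quat(s['tool_rot']).as_matrix();print(s['tcp_pos'],np.arctan2(M[1,0],M[0,0]),M[:,2])
p=proj('scene',[[.5464,.2347,.12]])[0].astype(int);print(p)
a=im[220:400,214:414];b=sc[p[1]-45:p[1]+45,p[0]-50:p[0]+50];print('b origin',p-[50,45])
cv2.imwrite('pics/crop6.png',np.hstack([cv2.resize(q,(400,360),interpolation=cv2.INTER_CUBIC) for q in(a,b)]))
E
```

```text
t: 8.62
tcp_pos: [0.549, 0.235, 0.146]
tool_rot: [0.964, 0.266, 0.0, 0.0]
force: [-0.3, -0.7, 0.0]
finger_gap: 0.107
gripper_force: 45.0
[0.54902344 0.23504757 0.14597391] 0.5377267906337149 [ 8.02695527e-04  1.47432627e-04 -9.99999667e-01]
[484 208]
b origin [434 163]
```

View pics/crop6.png

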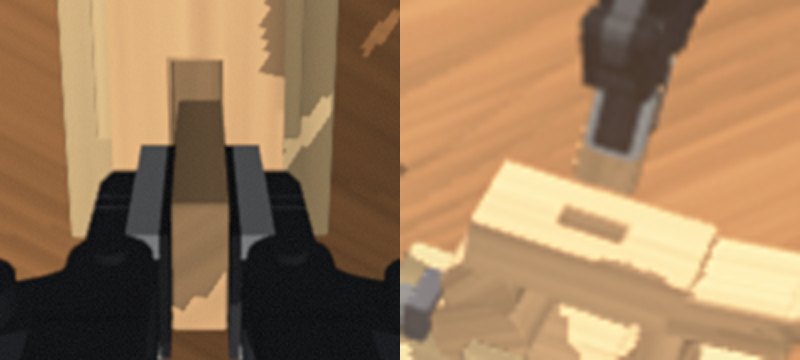

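The wrist crop shows the mast's bottom front edge at (302–325.5, 270), its top front edge at row 321.5 and its top back edge at row 385. The slot's far end is at (297.5–325.5, 249). The scene crop shows the mast's lower corners at full-image (477.8,206.8) and (492,211.3), clear above the body. I solve the held pose from both views.

```bash
python3 - <<'E'
from h import *
from scipy.optimize import least_squares
s=np.load('s6.npy',allow_pickle=True).item();M=R.from_quat(s['tool_rot']).as_matrix()
cor=np.array([[12,-5,0],[12,5,0],[12,-5,-50],[12,5,-50],[-12,-5,-50],[-12,5,-50]])/1e3   # tool axes, z down
w=np.array([[302,270],[325.5,270],[300,321.5],[328,321.5],[300,385],[328,385.]])
sc=np.array([[477.8,206.8],[492,211.3]])
def pose(a):return R.from_euler('xy',a[3:]).as_matrix()
def f(a,ws=1):
    W=lambda c:s['tcp_pos']+(c@pose(a).T+a[:3])@M.T
    e1=proj('wrist',W(cor),s)-w
    e2=proj('scene',W(np.array([[-12,5,0],[12,5,0]])/1e3))-sc
    return np.r_[e1.ravel(),ws*e2.ravel()]
for ws in(0,1):
    r=least_squares(f,[0,0,.023,0,0],x_scale=[.01,.01,.01,.1,.1],args=(ws,))
    print(ws,'in tool',r.x.round(4),'world bottom',(s['tcp_pos']+M@r.x[:3]).round(4),'res',f(r.x).round(1))
print('slot far end',plane('wrist',[(297.5,249),(325.5,249)],.1,s),'expected',np.array([.5464,.2347])+.0135*np.array([np.cos(.535),np.sin(.535)]))
sl=plane('scene',[[(560+624)/8-50+434-.0,163+222/4.]],.1);print('slot by scene',sl)
E
```

```text
0 in tool [-0.0034  0.0001  0.0251  0.0009 -0.0117] world bottom [0.5461 0.2332 0.1208] res [ 0.6  0.1 -0.6  0.1 -1.2  0.2  1.2  0.2 -0.5 -0.3  0.5 -0.3 -2.3  0.9
 -2.   1.2]
1 in tool [-0.0024  0.      0.0231  0.0021 -0.0151] world bottom [0.547  0.2338 0.1228] res [ 0.4 -0.5 -0.6 -0.5 -1.5 -0.2  1.5 -0.3 -0.7  0.5  0.7  0.5 -1.5  0.2
 -1.1  0.5]
slot far end [[0.55530387 0.24806667 0.1       ]
 [0.56243063 0.236099   0.1       ]] expected [0.55801363 0.24158285]
slot by scene [[0.58839154 0.30349022 0.1       ]]
```

The mast's lower end is at about (0.5467, 0.2336, 0.122), upright within 0.016 rad. It needs about −1 mm in tool y and +0.5 mm in x, then 1.1 cm down.

```bash
python3 -m creep '[{"slide":[0.05,-0.1,0],"angular":[0,0,0],"claw":-1},{"slide":[0,0,0.4],"angular":[0,0,0],"claw":-1},{"slide":[0,0,0.4],"angular":[0,0,0],"claw":-1},{"slide":[0,0,0.3],"angular":[0,0,0],"claw":-1},{"slide":[0,0,0],"angular":[0,0,0],"claw":-1},{"slide":[0,0,0],"angular":[0,0,0],"claw":-1},{"slide":[0,0,0],"angular":[0,0,0],"claw":-1},{"slide":[0,0,0],"angular":[0,0,0],"claw":-1}]'
python3 - <<'E'
from h import *
s,im=grab('wrist','w7');_,sc=grab('scene','scene7')
M=R.from_quat(s['tool_rot']).as_matrix();b=s['tcp_pos']+M@[-.0028,0,.0238]
print('mast bottom',b,'slot scene',plane('scene',[(482,218.5)],.1),np.abs(s['qd']).max())
cv2.imwrite('pics/crop7.png',np.hstack([cv2.resize(q,(400,360),interpolation=cv2.INTER_CUBIC) for q in(im[220:400,214:414],sc[163:253,434:534])]))
E
```

```text
t: 9.38
tcp_pos: [0.5488, 0.2362, 0.1344]
tool_rot: [0.964, 0.266, 0.0, 0.0]
force: [-0.1, -0.5, -0.7]
finger_gap: 0.104
gripper_force: 45.0
mast bottom [0.54637724 0.23472894 0.11055146] slot scene [[0.54774331 0.23338956 0.1       ]] 0.0012091350716176283
```

View pics/crop7.png

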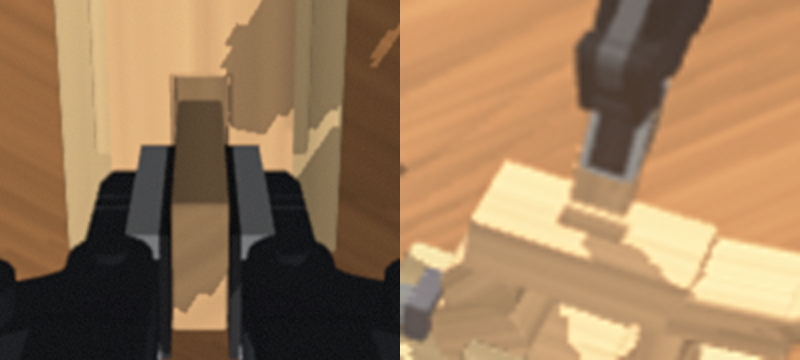

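The wrist crop shows the mast's bottom (columns 176–224) centred in the slot (171–229). The scene crop shows it hovering just above the slot with a visible gap, and the arm is at rest. I hand in.

```bash
python3 -c "
from station import ticket;print(ticket.sign_off())"
```

```text
the job is handed in; nothing more can be done
None
```

I handed the job in with the mast still gripped, upright and at rest; by my measurement its lower end is about 10.5 mm above the slot's mouth, centred to within about 2 mm and lined up with the slot, and the judge's result was not shown.

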